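# Spring the kit-box tray with a release pin

## Robot

A 6-joint arm with a two-finger parallel gripper is mounted at the origin on the work surface. World frame = base frame: x ahead of the robot, y to its left, z up, the work surface at z = 0. Lengths are in mm, angles in rad, forces in N, time in s.
With the tool pointing down it reaches from about 350 to 875 mm from the base axis. Payload 4.2 kg.
Tool frame: the origin (TCP) lies midway between the tips of the shut fingers; the grasp point (between the pads) lies 19 mm behind it; y points along the fingers, x is the direction in which the jaws open and shut, and the axes are right-handed (so a half turn about y gives the same grasp; the last joint's range is limited). The gripper opens to 85 mm and grips with 20 to 120 N. Pads are 22 mm wide; open, the fingers measure 114 mm over their backs; the gripper's body (76 mm by 85 mm) begins 54 mm behind the grasp point. The pads swing forward as they close: fully open they stand 13 mm farther back than shut.
Start: joints at [1.539, 0.385, 0.008, 0, -1.194, -0.259], TCP at [179.167, 598.747, 204.612] pointing down, gripper open.
Joint ranges: [-3.14, 3.14], [-1.21, 2.06], [-1.07, 1.41], [-3.16, 2.05], [-2.99, -0.16], [-3.1, 3.1]. Speed limits (rad/s): [2.79, 2.79, 3.14, 3.14, 3.14, 3.14].

## Interface

Orientations are given as a unit quaternion [x, y, z, w].
In Python, from bench import read_state, get_image, job_done gives the robot as it stands.
- The arm moves only by the tool play_rows, never from a script. Its argument "series" is a list of rows, each a list of 7 numbers: the shift along the tool's x, y, z in m, then the turn, a rotation vector about the tool's x, y, z in rad, then the finger opening in m, from 0 to 0.0854. In form: [[x, y, z, wx, wy, wz, claw], ...]. A call has 1 to 10 rows; each row shifts and turns the pose as measured when the row begins, along the tool's axes as they then stand; what a row does not reach is not made up. A row lasts 1/10 s, in which the tool goes at most 50 mm and 8.59 degrees, less where a joint would pass 70% of its speed; a pose out of reach is approached as far as the arm can. A call with a gripper value outside its range is refused whole. The fingers move at their own pace and stop on an object; the grip force is fixed at half the most. Time passes only in rows, so rows that do not move let the fingers close. It gives the time, the measured TCP pose, the force and the opening at its end, in the units of the state.
- read_state(): the state, without advancing time (a new reading comes with each control period).
- get_image(name): name is "side" or "top"; returns a dict with "color" (480x640x3 uint8, red, green, blue), "intrinsics" (3x3 intrinsics, pixels), "D" ([k1, k2, p1, p2, k3] as OpenCV has them; the pictures are not rectified), "origin" and "orientation" of the camera in the world. Camera axes: x right, y down, z forward; pixel columns grow to the right and rows downward; lengths in mm; the calibration is good to about 2 mm. A picture is of the moment at which its call begins. There is no depth.
- job_done(): hands the job in, once; it reports no verdict.
The state is a dict: "clock": time; "joints": joint angles; "joint_vel": joint speeds; "joint_efforts": joint torques, N m; "position": TCP position; "ee_rot": TCP orientation; "contact_force": force on the tool from outside, world axes, zero at the start; "wrist_torque": the same for the moment, N m; "gripper_width": finger opening in mm.
Only numpy, scipy, OpenCV 4.12 (cv2) and the standard library are available. Lean on these libraries where they do the work, as an engineer would, in place of code of your own. Each camera call takes 0.05 s, during which the arm holds its last target. There are 200 camera calls.

## Task

Take the release pin out of the wooden tool block, push it down through the slot in the lid of the khaki box and feel gently along the hidden ledge for the sprung catch, then hold the catch down until the tray has sprung fully out. Put the pin back in its own hole in the block, standing upright and fully down, and let go. Never press the pin against the box with more than 25 N, and do not disturb the other tools or the things lying about.

Things in the scene. Friction and masses are not known exactly. Their poses are not given: they have to be found in the camera images.
- kit_box: Khaki-painted steel kit box screwed to the bench, origin at the centre of its underside, 130 mm (x) by 110 mm (y) by 75 mm tall; lid 3 mm thick. Its -x points out of the front, where the tray comes out. Inside, 30 mm below the lid's upper face, a rigid flat ledge runs along under the whole slot, broken only by the well of the catch
- slot (a point): Centre of the access slot, level with the upper face of the box's lid, axes as the box's. Slot 42 mm long along y, 11 mm wide along x. The ledge below has one well, 10 mm long along y and open across x, its centre anywhere within 15 mm of the slot's centre along y (not measured, only felt). In the well, 6 mm below the ledge, sits the sprung catch
- latch (a joint): Travel of the hidden sprung catch in m: 0 at rest, grows as it is pushed straight down. It resists with about 3 N at first and 6 N at the end, frees the tray at about 0.005 and meets a rigid stop at 0.010. It springs back up when let go
- tray (a joint): Travel of the shallow steel tray (khaki front, brass knob) out of the box front in m: 0 shut, 0.045 fully out. Its own damped spring drives it out in 1 to 2 s while the catch is held down. If the catch is let up before 0.035 the tray stops at a second notch near 0.018, and the catch must be pressed again
- pin_grip (a point): Release pin: middle of its handle, a straight dark wooden barrel 20 mm in diameter and 60 mm long. Below it a bright steel shank, 7 mm in diameter and 60 mm long, tapers to a flat tip from 7 to 5 mm over the last 1.5 mm. It stands upright in a hole of the tool block, the flat underside of the handle resting on the block top. z runs up the pin. About 70 g
- pin: The same release pin, origin at its tip, 90 mm below the middle of the handle; z runs up the pin
- tool_block: Fixed wooden block, 60 mm (x) by 200 mm (y) by 75 mm tall, origin at the centre of its underside. Three upright holes, 12 mm in diameter, right through it: at its centre and 65 mm to either side along its y. Each holds one tool; which tool is in which hole varies
- file_mid (a point): Round file standing in another hole of the block, to be left alone: pale pear-shaped wooden handle 72 mm tall, up to 29 mm in diameter; this point lies 38 mm above the block's top
- driver_mid (a point): Stubby screwdriver standing in the third hole, to be left alone: waisted black handle 48 mm tall, up to 30 mm in diameter; this point lies 25 mm above the block's top
- key: Brass mailbox key lying flat, 49 mm long; leave alone
- cylinder_lock: Brass body of a dismantled cylinder lock, 36 mm long and 33 mm tall; leave alone
- plug: Chrome lock plug standing on end, 13 mm in diameter and 32 mm tall; leave alone
- torch: Orange plastic torch lying down, 150 mm long, 50 mm tall; leave alone
- padlock: Brass padlock standing up, 45 mm wide and 71 mm tall; leave alone
- spring_tin: Open round tin, 70 mm in diameter and 45 mm tall; leave alone
Mind the look-alikes: they are no part of the job. What is shaped like the pin but green or turquoise is not meant. What is shaped like the kit_box but blue or red is not meant.

How it is judged:
By the outcome, as a careful person would: the job done as asked, in the order asked, and still so for the second after the job is handed in, with the robot touching nothing.
It also fails if it takes over 72 s, if anything falls off the work surface, if the arm or the gripper's body presses on something with over 40 N, if the wrist force passes 120 N, or if a joint passes its speed limit or range.

## Working session

There is one attempt and no reset: what is moved stays moved. The work goes in short steps, Python scripts to look and compute and a tool call to move; the robot and the scene stay as the last step left them, time stands still between calls to the robot, and variables do not carry over. Pictures are saved under pics/ and viewed, about 8 in all and at most 12, crops included, and the job is handed in when it is done.

Besides the shell and the picture viewer there is one more tool, called as a command line: name --pt "numbers of a row" for each row, then --argument value for the rest. play_rows: Moves the arm, as the interface text tells. Its arguments: {"type":"object","properties":{"series":{"type":"array","items":{"type":"array","items":{"type":"number"}}}},"required":["series"]}

```bash
mkdir -p pics
python3 - <<'E'
from bench import *
import cv2,pickle
s=read_state();print(s)
for n in("side","top"):
    d=get_image(n);cv2.imwrite(f"pics/{n}0.png",d["color"][:,:,::-1]);pickle.dump(d,open(f"{n}0.pkl","wb"))
    print(n,d["intrinsics"],d["D"],d["origin"],d["orientation"])
E
```

```text
{'clock': 0.0, 'joints': array([ 1.53860276e+00,  3.85526914e-01,  6.61486521e-03, -5.26444747e-04,
       -1.19397502e+00, -2.58581057e-01]), 'joint_vel': array([ 1.01287397e-04, -5.17960973e-04, -2.90677911e-04, -7.23138725e-05,
       -2.69984093e-04,  9.88060464e-04]), 'joint_efforts': array([-1.08524790e-03, -3.92291486e+01,  1.88408142e+01,  4.18627247e+00,
       -4.48858991e-03, -4.33581704e-06]), 'position': array([178.98715841, 598.14928187, 203.53116511]), 'ee_rot': array([ 0.42282744, -0.5667328 ,  0.5676741 , -0.42163612]), 'contact_force': array([-1.02534328, -0.02898365,  0.19051919]), 'wrist_torque': array([-0.00796193,  0.03035531, -0.02823094]), 'gripper_width': 85.06081243450559}
side [[454.52272657   0.         311.32391744]
 [  0.         454.52272657 238.15191064]
 [  0.           0.           1.        ]] [-0.09796337  0.          0.          0.          0.        ] [   6.64532589 -952.73645268  719.03810788] [ 0.84123325 -0.20199     0.12847507 -0.48478946]
top [[494.16725118   0.         324.4910792 ]
 [  0.         494.16725118 244.47593263]
 [  0.           0.           1.        ]] [-0.01638668  0.          0.          0.          0.        ] [ 255.44416613   15.82815589 1260.89591362] [-0.65642922  0.74640578 -0.08139194  0.07317402]
```

View pics/top0.png

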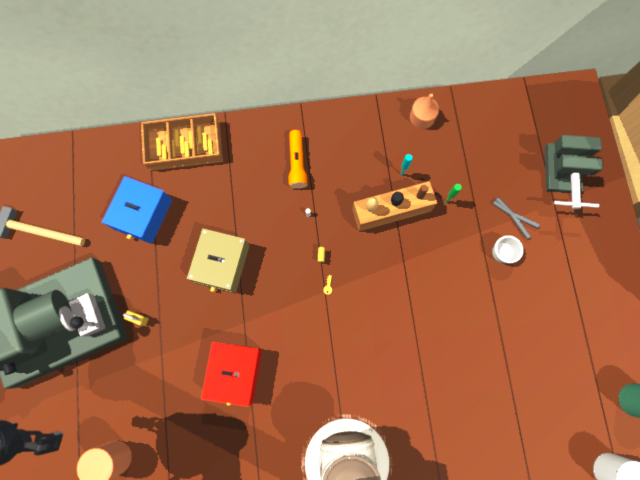

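View pics/side0.png

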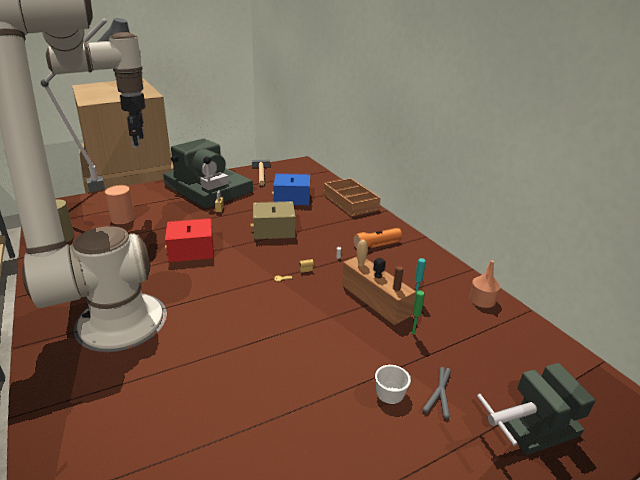

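The top view shows the block around (396,206), with the pin (dark brown handle) at (422,192). The khaki box is at (218,260) with its slot at (216,259), and its brass knob at (213,290) marks the front. The side view shows the pin at (398,278) and the box at (274,220). Next I'll enlarge these.

Run:
```python
import cv2,numpy as np
t=cv2.imread("pics/top0.png");s=cv2.imread("pics/side0.png")
def c(im,u,v,w,h,k):return cv2.resize(im[v:v+h,u:u+w],None,fx=k,fy=k,interpolation=cv2.INTER_CUBIC)
# each 400x300
A=c(t,350,150,120,90,400/120);B=c(t,180,220,80,60,5);C=c(s,335,230,100,75,4).copy()
C=c(s,335,232,120,90,400/120);D=c(s,240,190,80,60,5)
cv2.imwrite("pics/crop.png",np.vstack([np.hstack([A,B]),np.hstack([C,D])]))
```

```text
(no output)
```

View pics/crop.png

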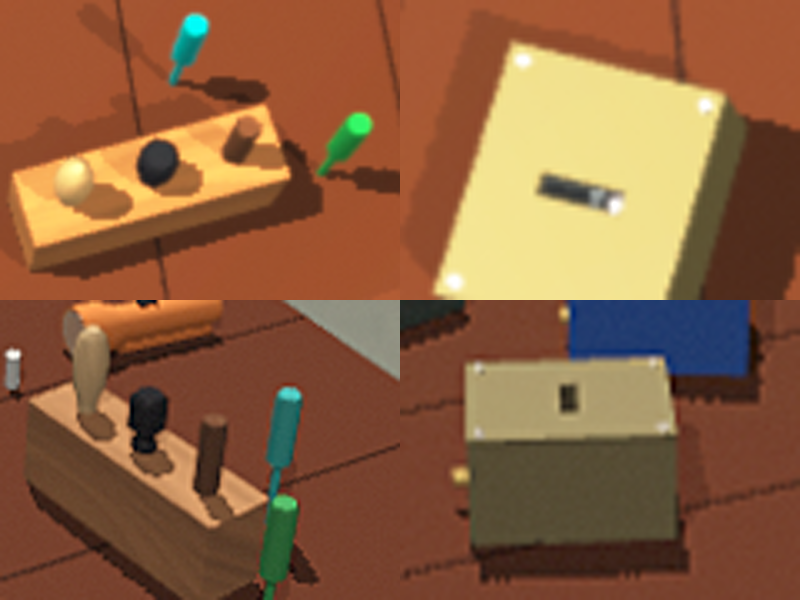

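```bash
cat > h.py <<'E'
import numpy as np,cv2,pickle
from scipy.spatial.transform import Rotation as R
from scipy.optimize import least_squares
def proj(d,P):
    Rm=R.from_quat(d["orientation"]).as_matrix().T
    p,_=cv2.projectPoints(np.array(P,float).reshape(-1,1,3),cv2.Rodrigues(Rm)[0],-Rm@np.array(d["origin"]),np.array(d["intrinsics"]),np.array(d["D"],float))
    return p.reshape(-1,2)
def tri(obs):  # [(cam,(u,v))] -> point, residuals
    f=lambda p:np.concatenate([proj(d,[p])[0]-uv for d,uv in obs])
    r=least_squares(f,[500,0,50]);return r.x,r.fun
def plane(d,uv,z):
    r=least_squares(lambda p:proj(d,[[p[0],p[1],z]])[0]-uv,[500,0]);return r.x
def quad(mask):
    c=max(cv2.findContours(mask.astype(np.uint8),cv2.RETR_EXTERNAL,cv2.CHAIN_APPROX_NONE)[0],key=cv2.contourArea)
    return c[:,0,:]
E
python3 - <<'E'
from h import *
T=pickle.load(open("top0.pkl","rb"));S=pickle.load(open("side0.pkl","rb"))
def cropA(u,v):return(350+u/400*120-.35,150+v/400*120-.35)
def cropC(u,v):return(335+u/400*120-.35,232+(v-300)/400*120-.35)
def cropB(u,v):return(180+(u-400)/5-.4,220+v/5-.4)
def cropD(u,v):return(240+(u-400)/5-.4,190+(v-300)/5-.4)
# lid mask by colour
for n,d,(u0,v0,w,h) in(("top",T,(180,220,80,80)),("side",S,(240,190,70,55))):
    im=d["color"][v0:v0+h,u0:u0+w].astype(int);hsv=cv2.cvtColor(d["color"],cv2.COLOR_RGB2HSV)[v0:v0+h,u0:u0+w]
    print(n,"lid hsv",hsv[h//2+(8 if n=="top" else -20),w//2], im[h//2,w//2])
print("top cam: block corners at z75",[plane(T,cropA(*p),75).round(1) for p in((12,172),(33,248),(290,180),(266,105))])
print("side cam: block",[plane(S,cropC(*p),75).round(1) for p in((30,402),(72,380),(268,498),(212,527))])
print("pin top",tri([(T,cropA(246,125)),(S,cropC(214,419))]))
print("pin foot side z75",plane(S,cropC(208,490),75), "top z75",plane(T,cropA(233,156),75))
print("lid top z75",[plane(T,cropB(*p),75).round(1) for p in((511,40),(725,95))])
print("lid side z75",[plane(S,cropD(*p),75).round(1) for p in((466,364),(660,357),(677,436),(470,440))])
print("slot top ends",plane(T,cropB(538,184),75),plane(T,cropB(624,205),75),"side",plane(S,cropD(569,398),75))
print("knob",plane(T,(213,290),20),)
for u,v in((190,40),(351,125)): print("green-ish",plane(T,cropA(u,v),90))
print("feet",plane(T,cropA(172,84),0),plane(T,cropA(322,175),0))
for u,v in((75,182),(158,163)): print("file/driver",plane(T,cropA(u,v),120))
E
```

```text
top lid hsv [ 25 105 243] [92 94 92]
side lid hsv [109 186 114] [144 129  89]
top cam: block corners at z75 [array([ 618.9, -100.8]), array([ 558.4, -108. ]), array([ 586. , -307.2]), array([ 646.9, -299.6])]
side cam: block [array([ 558., -112.]), array([605.5, -98.9]), array([ 646.6, -297.2]), array([ 589.2, -306.5])]
pin top (array([ 613.29638102, -266.39121636,  134.91360707]), array([-0.10015988,  0.30207904,  0.29843816, -0.09760461]))
pin foot side z75 [ 613.36090879 -269.68041682] top z75 [ 610.08922447 -267.84868937]
lid top z75 [array([599.5, 281.4]), array([558. , 178.5])]
lid side z75 [array([476.7, 330.4]), array([596.8, 285.4]), array([556.8, 177. ]), array([439.2, 227.1])]
slot top ends [525.09502071 273.64765481] [509.26812334 232.66253598] side [517.68484578 254.6765197 ]
knob [449.41235905 277.67274214]
green-ish [ 700.50072627 -247.57707468]
green-ish [ 618.30188731 -356.03312019]
feet [ 699.0955432  -247.12328357] [ 607.72449769 -353.76980136]
file/driver [ 591.81371809 -140.43653042]
file/driver [ 598.33528239 -202.23981153]
```

```bash
cat >> h.py <<'E'
def plan(target,jaw,claw,n,s=None):
    """rows from current pose to TCP target [mm], jaw-axis yaw (world, mod pi), tool vertical"""
    from bench import read_state
    s=s or read_state();p=np.array(s["position"]);r=R.from_quat(s["ee_rot"])
    x=r.as_matrix()[:,0];best=None
    for a in(jaw,jaw+np.pi):
        X=np.array([np.cos(a),np.sin(a),0]);Y=np.array([0,0,-1.]);g=R.from_matrix(np.c_[X,Y,np.cross(X,Y)])
        w=(r.inv()*g).as_rotvec()
        if best is None or np.linalg.norm(w)<np.linalg.norm(best):best=w
    st=(np.array(target)-p)/n;st_r=R.from_rotvec(best/n)
    out=[]
    for i in range(n):
        out.append([float(v) for v in np.r_[(r.inv().apply(st)/1000).round(4),(best/n).round(4),claw]]);r=r*st_r
    print("pos",p.round(2),"F",np.round(s["contact_force"],2),"w",round(s["gripper_width"],1),"q",np.round(s["joints"],2),"t",s["clock"])
    print("axes\n",R.from_quat(s["ee_rot"]).as_matrix().round(4));print("dist",np.linalg.norm(st*n).round(1),"rot",best.round(3));
    for o in out:print(o)
E
python3 -c "
from h import *
plan([611,-268.5,200],0.139,0.0854,25)"
```

```text
pos [179.02 598.22 203.62] F [-0.2  -0.08  0.18] w 85.4 q [ 1.54  0.39  0.01 -0.   -1.19 -0.26] t 0.1
axes
 [[-2.869e-01 -5.000e-04  9.580e-01]
 [-9.580e-01 -1.900e-03 -2.869e-01]
 [ 2.000e-03 -1.000e+00  1.000e-04]]
dist 968.4 rot [-1.000e-03  1.141e+00  2.000e-03]
[0.0283, 0.0002, 0.0265, -0.0, 0.0456, 0.0001, 0.0854]
[0.027, 0.0002, 0.0278, -0.0, 0.0456, 0.0001, 0.0854]
[0.0257, 0.0002, 0.029, -0.0, 0.0456, 0.0001, 0.0854]
[0.0244, 0.0002, 0.0301, -0.0, 0.0456, 0.0001, 0.0854]
[0.023, 0.0002, 0.0312, -0.0, 0.0456, 0.0001, 0.0854]
[0.0215, 0.0002, 0.0322, -0.0, 0.0456, 0.0001, 0.0854]
[0.02, 0.0002, 0.0332, -0.0, 0.0456, 0.0001, 0.0854]
[0.0185, 0.0002, 0.034, -0.0, 0.0456, 0.0001, 0.0854]
[0.0169, 0.0002, 0.0348, -0.0, 0.0456, 0.0001, 0.0854]
[0.0153, 0.0002, 0.0356, -0.0, 0.0456, 0.0001, 0.0854]
[0.0137, 0.0002, 0.0362, -0.0, 0.0456, 0.0001, 0.0854]
[0.012, 0.0002, 0.0368, -0.0, 0.0456, 0.0001, 0.0854]
[0.0103, 0.0002, 0.0373, -0.0, 0.0456, 0.0001, 0.0854]
[0.0086, 0.0002, 0.0378, -0.0, 0.0456, 0.0001, 0.0854]
[0.0069, 0.0002, 0.0381, -0.0, 0.0456, 0.0001, 0.0854]
[0.0051, 0.0002, 0.0384, -0.0, 0.0456, 0.0001, 0.0854]
[0.0034, 0.0002, 0.0386, -0.0, 0.0456, 0.0001, 0.0854]
[0.0016, 0.0002, 0.0387, -0.0, 0.0456, 0.0001, 0.0854]
[-0.0002, 0.0002, 0.0387, -0.0, 0.0456, 0.0001, 0.0854]
[-0.0019, 0.0002, 0.0387, -0.0, 0.0456, 0.0001, 0.0854]
[-0.0037, 0.0002, 0.0386, -0.0, 0.0456, 0.0001, 0.0854]
[-0.0054, 0.0001, 0.0384, -0.0, 0.0456, 0.0001, 0.0854]
[-0.0072, 0.0001, 0.0381, -0.0, 0.0456, 0.0001, 0.0854]
[-0.0089, 0.0001, 0.0377, -0.0, 0.0456, 0.0001, 0.0854]
[-0.0106, 0.0001, 0.0373, -0.0, 0.0456, 0.0001, 0.0854]
```

play_rows --pt "0.028 0 0.027 0 0.046 0 0.05" --pt "0.027 0 0.028 0 0.046 0 0.05" --pt "0.026 0 0.029 0 0.046 0 0.05" --pt "0.024 0 0.03 0 0.046 0 0.05" --pt "0.023 0 0.031 0 0.046 0 0.05" --pt "0.022 0 0.032 0 0.046 0 0.05" --pt "0.02 0 0.033 0 0.046 0 0.05" --pt "0.018 0 0.034 0 0.046 0 0.05" --pt "0.017 0 0.035 0 0.046 0 0.05" --pt "0.015 0 0.036 0 0.046 0 0.05"

```text
clock: 1.1
position: [351.6, 238.2, 199.5]
ee_rot: [0.281, -0.647, 0.653, -0.275]
contact_force: [0.1, 0.0, -0.2]
gripper_width: 50.1
```

play_rows --pt "0.014 0 0.036 0 0.046 0 0.05" --pt "0.012 0 0.037 0 0.046 0 0.05" --pt "0.01 0 0.037 0 0.046 0 0.05" --pt "0.009 0 0.038 0 0.046 0 0.05" --pt "0.007 0 0.038 0 0.046 0 0.05" --pt "0.005 0 0.038 0 0.046 0 0.05" --pt "0.003 0 0.039 0 0.046 0 0.05" --pt "0.002 0 0.039 0 0.046 0 0.05" --pt "0 0 0.039 0 0.046 0 0.05" --pt "-0.002 0 0.039 0 0.046 0 0.05"

```text
clock: 2.1
position: [517.1, -130.3, 200.6]
ee_rot: [0.119, -0.695, 0.7, -0.113]
contact_force: [1.2, 1.0, 0.5]
gripper_width: 49.9
```

```bash
python3 -c "
from h import *
plan([611,-268.5,200],0.139,0.05,8)"
```

```text
pos [ 517.07 -130.28  200.62] F [1.24 0.97 0.49] w 49.9 q [ 0.06  0.23 -0.22  0.01 -1.12  0.26] t 2.1
axes
 [[-0.9461 -0.0071  0.3239]
 [-0.3238 -0.0094 -0.9461]
 [ 0.0097 -0.9999  0.0066]]
dist 167.1 rot [-0.008  0.191  0.009]
[-0.0055, 0.0002, 0.0201, -0.0009, 0.0238, 0.0011, 0.05]
[-0.006, 0.0001, 0.02, -0.0009, 0.0238, 0.0011, 0.05]
[-0.0065, 0.0001, 0.0199, -0.0009, 0.0238, 0.0011, 0.05]
[-0.0069, 0.0001, 0.0197, -0.0009, 0.0238, 0.0011, 0.05]
[-0.0074, 0.0001, 0.0195, -0.0009, 0.0238, 0.0011, 0.05]
[-0.0079, 0.0001, 0.0193, -0.0009, 0.0238, 0.0011, 0.05]
[-0.0083, 0.0001, 0.0192, -0.0009, 0.0238, 0.0011, 0.05]
[-0.0088, 0.0001, 0.019, -0.0009, 0.0238, 0.0011, 0.05]
```

play_rows --pt "-0.006 0 0.02 -0.001 0.024 0.001 0.05" --pt "-0.006 0 0.02 -0.001 0.024 0.001 0.05" --pt "-0.007 0 0.02 -0.001 0.024 0.001 0.05" --pt "-0.007 0 0.02 -0.001 0.024 0.001 0.05" --pt "-0.007 0 0.0195 -0.001 0.024 0.001 0.05" --pt "-0.008 0 0.019 -0.001 0.024 0.001 0.05" --pt "-0.008 0 0.019 -0.001 0.024 0.001 0.05" --pt "-0.009 0 0.019 -0.001 0.024 0.001 0.05" --pt "0 0 0 0 0 0 0.05" --pt "0 0 0 0 0 0 0.05"

```text
clock: 3.1
position: [611.1, -279.5, 191.9]
ee_rot: [-0.047, 0.708, -0.704, 0.037]
contact_force: [-0.8, 0.1, -0.3]
gripper_width: 50.1
```

```bash
python3 -c "
from h import *
plan([611,-268.5,145],0.139,0.05,4)"
```

```text
pos [ 611.06 -279.5   191.94] F [-0.83  0.09 -0.29] w 50.1 q [-0.19  0.48  0.13 -0.   -1.24  0.31] t 3.1
axes
 [[-0.9927 -0.0142  0.1194]
 [-0.1195  0.0044 -0.9928]
 [ 0.0136 -0.9999 -0.0061]]
dist 48.2 rot [ 0.006 -0.019  0.014]
[-0.0005, 0.0117, -0.0027, 0.0015, -0.0048, 0.0034, 0.05]
[-0.0004, 0.0117, -0.0027, 0.0015, -0.0048, 0.0034, 0.05]
[-0.0004, 0.0117, -0.0027, 0.0015, -0.0048, 0.0034, 0.05]
[-0.0004, 0.0117, -0.0027, 0.0015, -0.0048, 0.0034, 0.05]
```

play_rows --pt "0 0.012 -0.003 0.002 -0.005 0.003 0.05" --pt "0 0.012 -0.003 0.002 -0.005 0.003 0.05" --pt "0 0.012 -0.003 0.002 -0.005 0.003 0.05" --pt "0 0.008 -0.002 0.001 -0.004 0.003 0.05" --pt "0 0 0 0 0 0 0.05"

```text
clock: 3.6
position: [607.0, -265.0, 146.4]
ee_rot: [-0.051, 0.705, -0.705, 0.049]
contact_force: [-0.7, -0.5, 0.0]
gripper_width: 49.7
```

Run:
```python
from h import *
from bench import *
plan([611,-268.5,86],0.139,0.05,5)
a=get_image("side")["color"][200:320,340:440,::-1];b=get_image("top")["color"][150:240,360:480,::-1]
cv2.imwrite("pics/g1.png",np.hstack([cv2.resize(a,(400,480),interpolation=2),cv2.resize(b,(400,480),interpolation=2)]))
```

```text
pos [ 607.01 -264.96  146.37] F [-0.74 -0.53  0.01] w 49.7 q [-0.17  0.49  0.03  0.   -1.11  0.31] t 3.6
axes
 [[-9.898e-01 -2.600e-03  1.422e-01]
 [-1.422e-01  1.000e-04 -9.898e-01]
 [ 2.600e-03 -1.000e+00 -4.000e-04]]
dist 60.6 rot [0.    0.004 0.003]
[-0.0007, 0.0121, 0.0008, 0.0001, 0.0007, 0.0005, 0.05]
[-0.0007, 0.0121, 0.0008, 0.0001, 0.0007, 0.0005, 0.05]
[-0.0007, 0.0121, 0.0008, 0.0001, 0.0007, 0.0005, 0.05]
[-0.0007, 0.0121, 0.0008, 0.0001, 0.0007, 0.0005, 0.05]
[-0.0007, 0.0121, 0.0008, 0.0001, 0.0007, 0.0005, 0.05]
```

View pics/g1.png

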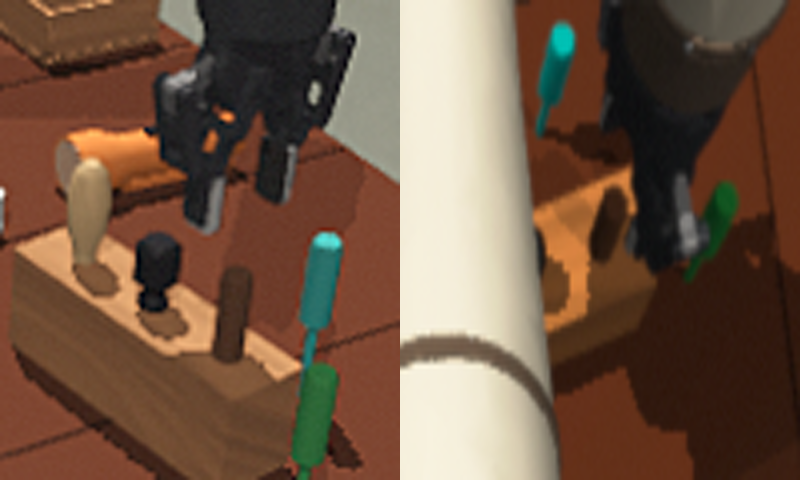

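Run:
```python
from h import *
S=pickle.load(open("side0.pkl","rb"));T=pickle.load(open("top0.pkl","rb"))
for z in(146,152):print(proj(S,[[607,-265,z],[607+25,-265+3.5,z],[607-25,-268.5,z]]),proj(T,[[607,-265,z],[607+25,-265+3.5,z],[607-25,-268.5,z]]))
```

```text
[[397.18879439 263.64856961]
 [404.76952624 260.3860845 ]
 [389.40515414 266.99405771]] [[424.12630763 188.48318546]
 [420.87866897 178.76692788]
 [427.40231294 198.28938115]]
[[397.48620645 261.48601428]
 [405.08368274 258.24169077]
 [389.68463893 264.81331766]] [[424.61962067 187.64952852]
 [421.35343443 177.88867176]
 [427.91447964 197.50122052]]
```

play_rows --pt "-0.001 0.013 0.001 0 0 0 0.05" --pt "-0.001 0.013 0.001 0 0 0 0.05" --pt "-0.001 0.013 0.001 0 0 0 0.05" --pt "0 0.013 0.001 0 0 0 0.05" --pt "0 0.006 0 0 0 0 0.05" --pt "0 0 0 0 0 0 0.05"

```text
clock: 4.3
position: [612.3, -270.1, 85.1]
ee_rot: [0.05, -0.705, 0.706, -0.05]
contact_force: [0.2, -0.1, 0.5]
gripper_width: 50.0
```

Run:
```python
from h import *
plan([611,-268.5,86],0.139,0.05,2)
```

```text
pos [ 612.3  -270.11   85.06] F [ 0.21 -0.12  0.54] w 50.0 q [-0.17  0.55 -0.03  0.   -0.99  0.31] t 4.3
axes
 [[-9.900e-01  6.000e-04  1.414e-01]
 [-1.414e-01 -1.200e-03 -9.900e-01]
 [-4.000e-04 -1.000e+00  1.300e-03]]
dist 2.3 rot [-0.001  0.003 -0.   ]
[0.0005, -0.0005, -0.0009, -0.0006, 0.0014, -0.0002, 0.05]
[0.0005, -0.0005, -0.0009, -0.0006, 0.0014, -0.0002, 0.05]
```

play_rows --pt "0.001 -0.001 -0.0015 0 0.002 0 0.05" --pt "0 0 0 0 0 0 0.016" --pt "0 0 0 0 0 0 0.01" --pt "0 0 0 0 0 0 0.01" --pt "0 0 0 0 0 0 0.01" --pt "0 0 0 0 0 0 0.01"

```text
clock: 4.9
position: [612.0, -268.9, 87.7]
ee_rot: [0.048, -0.705, 0.706, -0.051]
contact_force: [-0.0, -0.7, -1.0]
gripper_width: 18.1
```

Run:
```python
from h import *
plan([611,-268.5,86],0.139,0.05,1)
```

```text
pos [ 611.95 -268.88   87.72] F [-0.02 -0.72 -0.98] w 18.1 q [-0.17  0.55 -0.03  0.   -0.99  0.31] t 4.9
axes
 [[-0.9902  0.0034  0.1394]
 [-0.1394 -0.002  -0.9902]
 [-0.0031 -1.      0.0025]]
dist 2.0 rot [-0.002  0.001 -0.003]
[0.0009, 0.0017, -0.0005, -0.0025, 0.0009, -0.0031, 0.05]
```

play_rows --pt "0 -0.01 0 0 0 0 0.01" --pt "0 -0.02 0 0 0 0 0.01" --pt "0 -0.02 0 0 0 0 0.01" --pt "0 -0.02 0 0 0 0 0.01" --pt "0 -0.03 0 0 0 0 0.01" --pt "0 -0.03 0 0 0 0 0.01" --pt "0 -0.025 0 0 0 0 0.01" --pt "0 0 0 0 0 0 0.01"

```text
clock: 5.7
position: [611.0, -269.1, 253.5]
ee_rot: [0.048, -0.704, 0.707, -0.051]
contact_force: [-0.6, -0.7, -0.7]
gripper_width: 17.7
```

Run:
```python
from h import *
plan([505,200,255],np.pi/2-0.375,0.01,15)
```

```text
pos [ 610.98 -269.07  253.51] F [-0.62 -0.71 -0.71] w 17.7 q [-0.17  0.43  0.2   0.   -1.33  0.31] t 5.7
axes
 [[-0.9902  0.0047  0.1395]
 [-0.1395 -0.0036 -0.9902]
 [-0.0042 -1.      0.0043]]
dist 480.9 rot [-0.006 -1.056 -0.002]
[0.0026, -0.0002, -0.032, -0.0004, -0.0704, -0.0001, 0.01]
[0.0004, -0.0002, -0.0321, -0.0004, -0.0704, -0.0001, 0.01]
[-0.0019, -0.0002, -0.032, -0.0004, -0.0704, -0.0001, 0.01]
[-0.0041, -0.0002, -0.0318, -0.0004, -0.0704, -0.0001, 0.01]
[-0.0063, -0.0002, -0.0314, -0.0004, -0.0704, -0.0001, 0.01]
[-0.0085, -0.0002, -0.0309, -0.0004, -0.0704, -0.0001, 0.01]
[-0.0107, -0.0002, -0.0302, -0.0004, -0.0704, -0.0001, 0.01]
[-0.0128, -0.0002, -0.0294, -0.0004, -0.0704, -0.0001, 0.01]
[-0.0148, -0.0002, -0.0284, -0.0004, -0.0704, -0.0001, 0.01]
[-0.0168, -0.0001, -0.0273, -0.0004, -0.0704, -0.0001, 0.01]
[-0.0187, -0.0001, -0.0261, -0.0004, -0.0704, -0.0001, 0.01]
[-0.0205, -0.0001, -0.0247, -0.0004, -0.0704, -0.0001, 0.01]
[-0.0221, -0.0001, -0.0232, -0.0004, -0.0704, -0.0001, 0.01]
[-0.0237, -0.0001, -0.0216, -0.0004, -0.0704, -0.0001, 0.01]
[-0.0252, -0.0001, -0.0198, -0.0004, -0.0704, -0.0001, 0.01]
```

play_rows --pt "0.003 0 -0.032 0 -0.07 0 0.01" --pt "0 0 -0.032 0 -0.07 0 0.01" --pt "-0.002 0 -0.032 0 -0.07 0 0.01" --pt "-0.004 0 -0.032 0 -0.07 0 0.01" --pt "-0.006 0 -0.031 0 -0.07 0 0.01" --pt "-0.009 0 -0.031 0 -0.07 0 0.01" --pt "-0.011 0 -0.03 0 -0.07 0 0.01" --pt "-0.013 0 -0.029 0 -0.07 0 0.01" --pt "-0.015 0 -0.028 0 -0.07 0 0.01" --pt "-0.017 0 -0.027 0 -0.07 0 0.01"

```text
clock: 6.7
position: [533.3, 50.2, 248.9]
ee_rot: [0.295, -0.642, 0.644, -0.294]
contact_force: [0.9, 0.4, -1.1]
gripper_width: 17.7
```

Run:
```python
from h import *
plan([517,252,255],np.pi/2-0.375,0.01,10)
```

```text
pos [533.29  50.17 248.87] F [ 0.88  0.37 -1.08] w 17.7 q [ 0.4   0.2  -0.14  0.   -1.23  0.46] t 6.7
axes
 [[-0.6527 -0.      0.7576]
 [-0.7576 -0.0023 -0.6527]
 [ 0.0017 -1.      0.0014]]
dist 202.6 rot [-0.001 -0.336  0.002]
[-0.0142, -0.0007, -0.0144, -0.0001, -0.0336, 0.0002, 0.01]
[-0.0147, -0.0007, -0.0139, -0.0001, -0.0336, 0.0002, 0.01]
[-0.0152, -0.0006, -0.0134, -0.0001, -0.0336, 0.0002, 0.01]
[-0.0156, -0.0006, -0.0129, -0.0001, -0.0336, 0.0002, 0.01]
[-0.016, -0.0006, -0.0124, -0.0001, -0.0336, 0.0002, 0.01]
[-0.0164, -0.0006, -0.0118, -0.0001, -0.0336, 0.0002, 0.01]
[-0.0168, -0.0006, -0.0113, -0.0001, -0.0336, 0.0002, 0.01]
[-0.0172, -0.0006, -0.0107, -0.0001, -0.0336, 0.0002, 0.01]
[-0.0175, -0.0006, -0.0101, -0.0001, -0.0336, 0.0002, 0.01]
[-0.0179, -0.0006, -0.0095, -0.0001, -0.0336, 0.0002, 0.01]
```

play_rows --pt "-0.014 0 -0.014 0 -0.034 0 0.01" --pt "-0.015 0 -0.014 0 -0.034 0 0.01" --pt "-0.015 0 -0.0135 0 -0.034 0 0.01" --pt "-0.016 0 -0.013 0 -0.034 0 0.01" --pt "-0.016 0 -0.0125 0 -0.034 0 0.01" --pt "-0.016 0 -0.012 0 -0.034 0 0.01" --pt "-0.017 0 -0.011 0 -0.034 0 0.01" --pt "-0.017 0 -0.011 0 -0.034 0 0.01" --pt "-0.017 0 -0.01 0 -0.032 0 0.01" --pt "-0.008 0 -0.004 0 -0.016 0 0.01"

```text
clock: 7.7
position: [508.3, 248.8, 244.7]
ee_rot: [-0.402, 0.584, -0.583, 0.396]
contact_force: [1.1, -0.2, -0.3]
gripper_width: 17.3
```

Run:
```python
from h import *
plan([517,254,170],np.pi/2-0.375,0.01,5)
```

```text
pos [508.31 248.78 244.68] F [ 1.13 -0.24 -0.25] w 17.3 q [ 0.74  0.26 -0.07 -0.   -1.25  0.46] t 7.7
axes
 [[-0.364  -0.0081  0.9314]
 [-0.9314 -0.0037 -0.3641]
 [ 0.0064 -1.     -0.0062]]
dist 75.4 rot [0.006 0.002 0.006]
[-0.0017, 0.0149, 0.0013, 0.0012, 0.0005, 0.0013, 0.01]
[-0.0017, 0.0149, 0.0013, 0.0012, 0.0005, 0.0013, 0.01]
[-0.0017, 0.0149, 0.0013, 0.0012, 0.0005, 0.0013, 0.01]
[-0.0016, 0.0149, 0.0013, 0.0012, 0.0005, 0.0013, 0.01]
[-0.0016, 0.0149, 0.0013, 0.0012, 0.0005, 0.0013, 0.01]
```

play_rows --pt "-0.002 0.016 0.001 0.001 0.001 0.001 0.01" --pt "-0.002 0.016 0.001 0.001 0 0.001 0.01" --pt "-0.002 0.016 0.001 0.001 0 0.001 0.01" --pt "-0.002 0.016 0.001 0.001 0 0.001 0.01" --pt "0 0.006 0 0.001 0 0 0.01" --pt "0 0 0 0 0 0 0.01" --pt "0 0 0 0 0 0 0.01"

```text
clock: 8.4
position: [513.8, 254.0, 172.1]
ee_rot: [0.4, -0.584, 0.584, -0.397]
contact_force: [0.8, -0.0, -0.4]
gripper_width: 17.6
```

Run:
```python
from h import *
from bench import *
plan([517,254,163],np.pi/2-0.375,0.01,1)
a=get_image("side")["color"][150:240,235:315,::-1];b=get_image("top")["color"][210:300,180:260,::-1]
cv2.imwrite("pics/s1.png",np.hstack([cv2.resize(a,(400,450),interpolation=2),cv2.resize(b,(400,450),interpolation=2)]))
```

```text
pos [513.81 254.01 172.05] F [ 0.82 -0.01 -0.35] w 17.6 q [ 0.74  0.32 -0.17  0.   -1.08  0.46] t 8.4
axes
 [[-0.3645 -0.0028  0.9312]
 [-0.9312 -0.0027 -0.3645]
 [ 0.0036 -1.     -0.0016]]
dist 9.6 rot [0.002 0.002 0.004]
[-0.0012, 0.009, 0.003, 0.0016, 0.0019, 0.0036, 0.01]
```

View pics/s1.png

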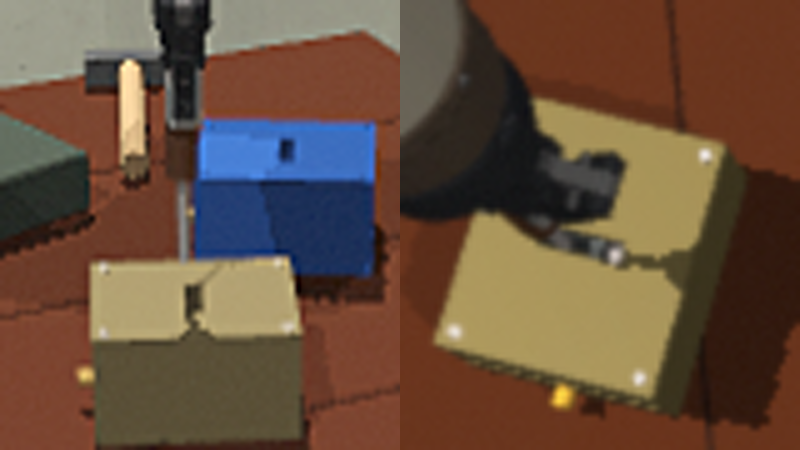

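Run:
```python
from h import *
S=pickle.load(open("side0.pkl","rb"));T=pickle.load(open("top0.pkl","rb"))
print("pred tip",proj(S,[[513.8,254,99.3]]),"pred handle bottom",proj(S,[[513.8,254,159.3]]))
print("obs tip",235+184/5-.4,150+258/5-.4,"obs shank top",235+181.5/5-.4,150+182/5-.4)
print("pred slot",proj(S,[[517.4,254,75]]),"obs",235+193.5/5-.4,150+298/5-.4, "before",240+169/5-.4,190+98/5-.4)
print("plane obs",plane(S,(235+193.5/5-.4,150+298/5-.4),75))
# precise dark-slot centroid + lid corners by thresholding
for n,d,(u0,v0,w,h) in(("top",T,(205,250,24,18)),("side",S,(264,201,20,18))):
    g=cv2.cvtColor(d["color"],cv2.COLOR_RGB2GRAY)[v0:v0+h,u0:u0+w].astype(float);bg=np.median(g)
    k=np.clip(bg-g-15,0,None);yy,xx=np.mgrid[:h,:w];c=((k*xx).sum()/k.sum()+u0,(k*yy).sum()/k.sum()+v0)
    print(n,bg,c,plane(d,c,75),plane(d,c,60));print(g.astype(int))
```

```text
pred tip [[272.20479789 202.62919997]] pred handle bottom [[271.79934057 185.14521343]]
obs tip 271.40000000000003 201.2 obs shank top 270.90000000000003 186.0
pred slot [[273.40271144 209.30128771]] obs 273.3 209.2 before 273.40000000000003 209.2
plane obs [517.39630261 254.81381461]
top 221.0 (np.float64(214.20491029272898), np.float64(257.8710373667881)) [519.23645121 256.88526461] [522.57307142 259.9343152 ]
[[222 222 222 222 222 222 222 222 222 221 221 222 222 222 222 222 221 221
  221 221 221 220 220 220]
 [222 222 222 222 222 222 222 222 222 221 221 221 221 222 221 221 221 221
  221 221 221 220 220 220]
 [223 222 222 222 222 222 222 221 222 222 222 221 222 221 221 221 222 221
  221 221 221 221 221 221]
 [222 222 222 221 219 221 222 222 222 222 222 221 221 221 221 222 222 222
  221 221 221 220 221 220]
 [223 222 219 196 178 202 214 218 219 220 222 221 221 221 221 222 221 222
  221 220 221 221 221 220]
 [223 221 205 131 101 107 128 162 173 202 214 217 218 220 221 221 221 221
  221 221 221 221 221 221]
 [223 221 199 116  81  79  83  92  96 107 128 162 174 201 208 216 218 220
  22
[... 2095 characters left out ...]
 155 156
  157 156]
 [156 156 157 157 156 156 161 163  52  41  46  94 166 159 156 155 156 155
  156 157]
 [156 157 158 156 158 158 158 159 106 107 110 132 162 157 157 157 156 156
  157 157]
 [158 157 158 158 157 158 159 160 165 165 166 162 159 157 156 157 157 158
  157 156]
 [157 157 158 156 157 157 158 158 159 159 158 159 158 158 157 158 157 157
  157 158]
 [156 159 158 157 158 158 159 159 160 159 159 160 160 160 161 159 161 160
  160 161]
 [161 163 162 162 162 157 157 158 157 158 157 158 157 154 152 155 154 153
  153 153]
 [148 149 148 150 149 126 128 129 127 128 128 129 125 104 106 105 108 107
  108 107]
 [ 64  63  66  66  64  65  67  67  66  68  68  66  68  68  70  70  69  67
   69  69]]
```

play_rows --pt "-0.001 0.008 0.005 0.001 0.001 0.002 0.01" --pt "-0.001 0.005 0.001 0.001 0.001 0.002 0.01" --pt "0 0 0 0 0 0 0.01" --pt "0 0 0 0 0 0 0.01"

```text
clock: 8.9
position: [521.6, 254.2, 160.0]
ee_rot: [-0.396, 0.585, -0.584, 0.4]
contact_force: [-0.2, -0.4, -0.6]
gripper_width: 17.5
```

Run:
```python
from h import *
from bench import *
plan([519.3,253.7,155],np.pi/2-0.375,0.01,1)
d=get_image("side");pickle.dump(d,open("s2.pkl","wb"))
a=d["color"][175:225,255:295];cv2.imwrite("pics/s2.png",cv2.resize(a[:,:,::-1],(480,600),interpolation=cv2.INTER_NEAREST))
s=read_state()["position"];print(s)
print(proj(d,[[s[0]-1.9,s[1]+.7,z] for z in(s[2]-72.7,s[2]-12.7)]))
```

```text
pos [521.63 254.18 159.97] F [-0.18 -0.44 -0.59] w 17.5 q [ 0.73  0.34 -0.18  0.   -1.05  0.46] t 8.9
axes
 [[-0.3666  0.004   0.9304]
 [-0.9303  0.0032 -0.3667]
 [-0.0045 -1.      0.0026]]
dist 5.5 rot [-0.003 -0.    -0.004]
[0.0013, 0.005, -0.002, -0.0026, -0.0004, -0.0045, 0.01]
[521.52982042 254.20761403 159.94791643]
[[273.85396078 205.60435609]
 [273.48248205 188.28722104]]
```

View pics/s2.png

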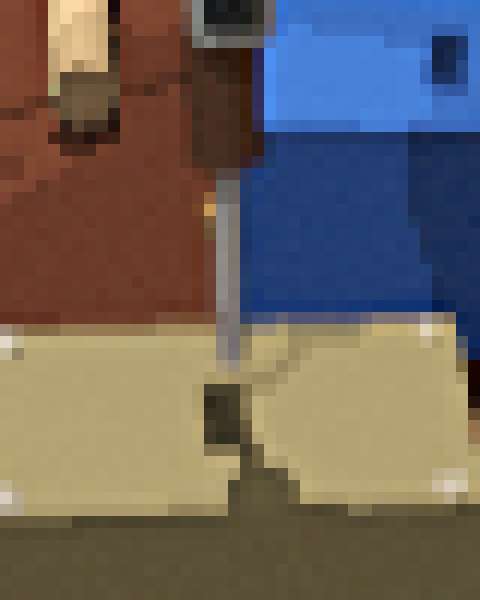

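play_rows --pt "0 0.005 -0.001 -0.002 0 -0.003 0.01" --pt "0 0.003 0 -0.001 0 -0.001 0.01" --pt "0 0.001 0 0 0 0 0.01" --pt "0 0 0 0 0 0 0.01"

```text
clock: 9.35
position: [520.5, 254.8, 150.2]
ee_rot: [-0.398, 0.585, -0.584, 0.398]
contact_force: [0.5, -0.2, 0.4]
gripper_width: 17.6
```

Run:
```python
from h import *
from bench import *
plan([520.8,254.4,140],np.pi/2-0.375,0.01,10)
d=get_image("side");s=read_state()["position"]
print(cv2.cvtColor(d["color"],cv2.COLOR_RGB2GRAY)[189:213,268:280])
for k in(2,3):print(k,proj(d,[[s[0]-.93*k,s[1]+.37*k,z] for z in(s[2]-72.7,s[2]-32.7)]))
print(proj(d,[[517,254,75],[517+9.3,254-3.7,75],[517,254,70]]))
```

```text
pos [520.49 254.75 150.25] F [ 0.46 -0.17  0.42] w 17.6 q [ 0.73  0.35 -0.19 -0.   -1.03  0.46] t 9.35
axes
 [[-3.665e-01 -6.000e-04  9.304e-01]
 [-9.304e-01  5.000e-04 -3.665e-01]
 [-2.000e-04 -1.000e+00 -8.000e-04]]
dist 10.3 rot [ 0.001 -0.    -0.   ]
[0.0, 0.001, 0.0, 0.0001, -0.0, -0.0, 0.01]
[0.0, 0.001, 0.0, 0.0001, -0.0, -0.0, 0.01]
[0.0, 0.001, 0.0, 0.0001, -0.0, -0.0, 0.01]
[0.0, 0.001, 0.0, 0.0001, -0.0, -0.0, 0.01]
[0.0, 0.001, 0.0, 0.0001, -0.0, -0.0, 0.01]
[0.0, 0.001, 0.0, 0.0001, -0.0, -0.0, 0.01]
[0.0, 0.001, 0.0, 0.0001, -0.0, -0.0, 0.01]
[0.0, 0.001, 0.0, 0.0001, -0.0, -0.0, 0.01]
[0.0, 0.001, 0.0, 0.0001, -0.0, -0.0, 0.01]
[0.0, 0.001, 0.0, 0.0001, -0.0, -0.0, 0.01]
[[ 72  74  50  52  55  52  50  44  43  61  63  60]
 [ 73  70  56  49  49  50  41  41  42  64  59  61]
 [ 70  72  60  55  76  57  48  42  46  64  59  58]
 [ 72  73  71  74 120  78  64  56  64  59  59  63]
 [ 73  74  70  68  88 110  82  55  59  62  59  62]
 [ 71  71  69  67  91 138  79  56  58  62  60  63]
 [ 72  73  69  70  98 138  87  57  59  62  61  60]
 [ 73  69  72  71  96 138  87  54  61  59  59  6
[... 329 characters left out ...]
6 124 104 176 169 150 142 143]
 [163 162 164 163 143 120 103 174 166 157 138 149]
 [163 163 164 164 142 121 105 168 157 138 148 166]
 [162 162 163 163 131 125 104 140 140 149 164 164]
 [162 162 166 153  70 120  94 103 155 165 163 162]
 [163 163 165 156  44  80  72 112 172 165 164 161]
 [162 162 166 161  47  50  60 115 173 165 162 161]
 [161 163 167 170  64  54  49  86 174 164 162 163]
 [163 163 168 168  56  49  49  88 179 168 163 163]
 [164 163 165 165 115 115  62  87 161 154 169 164]]
2 [[273.55420463 208.2889038 ]
 [273.30265872 196.8932566 ]]
3 [[273.24089502 208.29789279]
 [272.9851125  196.90169485]]
[[273.2877947  209.32504119]
 [276.42041326 209.23469518]
 [273.31960159 210.72732787]]
```

play_rows --pt "0 0.0015 0 0 0 0 0.01" --pt "0 0.0015 0 0 0 0 0.01" --pt "0 0.0015 0 0 0 0 0.01" --pt "0 0.0015 0 0 0 0 0.01"

```text
clock: 9.8
position: [520.8, 255.0, 144.4]
ee_rot: [-0.398, 0.585, -0.584, 0.398]
contact_force: [0.1, -0.4, -1.0]
gripper_width: 17.9
```

play_rows --pt "0 0.0015 0 0 0 0 0.01" --pt "0 0.002 0 0 0 0 0.01" --pt "0 0.002 0 0 0 0 0.01" --pt "0 0.002 0 0 0 0 0.01"

```text
clock: 10.2
position: [520.8, 255.0, 136.3]
ee_rot: [-0.398, 0.585, -0.584, 0.398]
contact_force: [0.3, -1.3, -1.0]
gripper_width: 17.8
```

play_rows --pt "0 0.003 0 0 0 0 0.01" --pt "0 0.003 0 0 0 0 0.01" --pt "0 0.003 0 0 0 0 0.01" --pt "0 0.002 0 0 0 0 0.01" --pt "0 0.001 0 0 0 0 0.01"

```text
clock: 10.7
position: [520.6, 254.9, 122.8]
ee_rot: [-0.398, 0.585, -0.584, 0.398]
contact_force: [0.2, -0.1, -0.2]
gripper_width: 17.7
```

play_rows --pt "0 0.001 0 0 0 0 0.01" --pt "0 0.001 0 0 0 0 0.01" --pt "0 0.0005 0 0 0 0 0.01" --pt "0 0.0005 0 0 0 0 0.01"

```text
clock: 11.1
position: [520.7, 255.0, 119.6]
ee_rot: [-0.398, 0.585, -0.584, 0.398]
contact_force: [-0.4, -0.5, 0.0]
gripper_width: 17.5
```

play_rows --pt "0 0.001 0 0 0 0 0.01" --pt "0 0.001 0 0 0 0 0.01"

```text
clock: 11.3
position: [520.9, 255.1, 117.7]
ee_rot: [-0.398, 0.585, -0.584, 0.398]
contact_force: [-0.1, 0.3, -0.6]
gripper_width: 17.2
```

play_rows --pt "0 0.001 0 0 0 0 0.01"

```text
clock: 11.4
position: [520.9, 255.0, 116.6]
ee_rot: [-0.398, 0.585, -0.584, 0.398]
contact_force: [-0.8, -0.0, -1.2]
gripper_width: 17.6
```

play_rows --pt "0 0.001 0 0 0 0 0.01"

```text
clock: 11.5
position: [521.4, 255.1, 116.4]
ee_rot: [-0.397, 0.584, -0.584, 0.399]
contact_force: [-0.9, 0.1, 5.2]
gripper_width: 17.3
```

play_rows --pt "0 0.0005 0 0 0 0 0.01"

```text
clock: 11.6
position: [521.6, 255.1, 116.5]
ee_rot: [0.397, -0.584, 0.584, -0.399]
contact_force: [-0.1, -0.9, 2.4]
gripper_width: 17.5
```

play_rows --pt "0.001 0.0005 -0.0002 0 0 0 0.01" --pt "0.001 0.0005 -0.0002 0 0 0 0.01" --pt "0.001 0.0005 -0.0001 0 0 0 0.01" --pt "0.001 0.0005 0 0 0 0 0.01"

```text
clock: 12.0
position: [521.5, 253.7, 116.4]
ee_rot: [-0.395, 0.584, -0.584, 0.402]
contact_force: [-0.4, 1.3, 3.4]
gripper_width: 17.9
```

play_rows --pt "0.001 0.0005 0 0 0 0 0.01" --pt "0.001 0.0005 0 0 0 0 0.01" --pt "0.001 0.0005 0 0 0 0 0.01" --pt "0.001 0.0005 0 0 0 0 0.01"

```text
clock: 12.4
position: [522.0, 252.4, 116.3]
ee_rot: [-0.392, 0.585, -0.583, 0.405]
contact_force: [0.4, 2.2, 5.5]
gripper_width: 17.6
```

play_rows --pt "0 -0.0015 0 0 0 0 0.01"

```text
clock: 12.5
position: [521.0, 251.6, 116.9]
ee_rot: [-0.393, 0.585, -0.583, 0.404]
contact_force: [-0.2, 0.2, -0.3]
gripper_width: 17.5
```

```bash
cat >> h.py <<'E'
C=np.array([520.8,254.9]);bx=np.array([.9304,-.3665]);by=np.array([.3665,.9304])
def slot(v,z):  # rows to reach box-y offset v, TCP z
    from bench import read_state
    p=read_state()["position"][:2]-C;print("now u,v",(p@bx).round(2),(p@by).round(2))
    plan([*(C+by*v),z],np.arctan2(by[1],by[0]),0.01,1)
E
python3 -c "
from h import *
slot(-4,117.8)"
```

```text
now u,v 1.39 -3.05
pos [520.98 251.55 116.91] F [-0.23  0.16 -0.31] w 17.5 q [ 0.73  0.38 -0.24 -0.   -0.94  0.47] t 12.5
axes
 [[-0.3645  0.0116  0.9311]
 [-0.9311  0.0107 -0.3646]
 [-0.0142 -0.9999  0.0069]]
dist 1.9 rot [-0.007  0.002 -0.014]
[0.0009, -0.0009, -0.0014, -0.0069, 0.0021, -0.0142, 0.01]
```

play_rows --pt "0.001 -0.0007 -0.0014 -0.007 0.002 -0.014 0.01" --pt "0 0 0 0 0 0 0.01"

```text
clock: 12.7
position: [518.0, 249.4, 116.4]
ee_rot: [0.4, -0.584, 0.585, -0.396]
contact_force: [0.4, 1.2, 4.4]
gripper_width: 17.8
```

```bash
python3 -c "
from h import *
slot(-4,117.5)"
```

```text
now u,v -0.56 -6.12
pos [518.04 249.41 116.37] F [0.41 1.22 4.37] w 17.8 q [ 0.73  0.38 -0.24  0.   -0.96  0.46] t 12.7
axes
 [[-0.367  -0.0042  0.9302]
 [-0.9302 -0.0041 -0.367 ]
 [ 0.0053 -1.     -0.0025]]
dist 2.5 rot [ 0.002 -0.001  0.005]
[-0.0021, -0.0011, 0.0006, 0.0025, -0.0006, 0.0053, 0.01]
```

play_rows --pt "0 -0.002 0.0003 0.002 0 0.005 0.01" --pt "0.002 0 0 0 0 0 0.01" --pt "0 0.001 0 0 0 0 0.01" --pt "0 0.001 0 0 0 0 0.01"

```text
clock: 13.1
position: [515.7, 245.4, 114.0]
ee_rot: [-0.4, 0.585, -0.585, 0.395]
contact_force: [0.9, 0.9, -0.9]
gripper_width: 17.5
```

```bash
python3 -c "
from h import *
slot(-10,117.5)"
```

```text
now u,v -1.28 -10.71
pos [515.68 245.4  114.01] F [ 0.87  0.92 -0.89] w 17.5 q [ 0.73  0.38 -0.25 -0.   -0.95  0.47] t 13.1
axes
 [[-0.3681 -0.0058  0.9298]
 [-0.9298 -0.0039 -0.3681]
 [ 0.0057 -1.     -0.004 ]]
dist 3.8 rot [ 0.004 -0.002  0.006]
[-0.0007, -0.0035, 0.0013, 0.004, -0.0017, 0.0057, 0.01]
```

play_rows --pt "0 0.001 0.0005 0.002 0 0.003 0.01"

```text
clock: 13.2
position: [516.0, 245.0, 112.6]
ee_rot: [-0.399, 0.585, -0.585, 0.396]
contact_force: [-0.2, 0.4, -1.2]
gripper_width: 17.6
```

play_rows --pt "0 0.001 0.0003 0.001 0 0.001 0.01"

```text
clock: 13.3
position: [516.1, 244.7, 111.3]
ee_rot: [0.398, -0.585, 0.585, -0.396]
contact_force: [0.0, -0.7, -0.9]
gripper_width: 17.5
```

play_rows --pt "0 0.001 0 0 0 0 0.01"

```text
clock: 13.4
position: [516.2, 244.7, 110.3]
ee_rot: [0.398, -0.585, 0.585, -0.396]
contact_force: [-0.4, -0.1, 4.2]
gripper_width: 17.8
```

play_rows --pt "0 0.0015 0 0 0 0 0.01" --pt "0 0.0015 0 0 0 0 0.01"

```text
clock: 13.6
position: [517.0, 244.8, 108.9]
ee_rot: [0.398, -0.584, 0.585, -0.397]
contact_force: [-0.1, -1.2, 3.7]
gripper_width: 18.1
```

play_rows --pt "0 0.0015 0 0 0 0 0.01" --pt "0 0.0015 0 0 0 0 0.01" --pt "0 0.0015 0 0 0 0 0.01"

```text
clock: 13.9
position: [517.3, 244.7, 105.9]
ee_rot: [0.398, -0.584, 0.585, -0.398]
contact_force: [-1.2, -0.7, 6.1]
gripper_width: 17.6
```

play_rows --pt "0 0.0015 0 0 0 0 0.01" --pt "0 0.0015 0 0 0 0 0.01" --pt "0 0.001 0 0 0 0 0.01"

```text
clock: 14.2
position: [517.3, 244.7, 102.0]
ee_rot: [0.398, -0.584, 0.585, -0.398]
contact_force: [-1.2, -0.8, 3.5]
gripper_width: 17.6
```

play_rows --pt "0 0.0008 0 0 0 0 0.01" --pt "0 0.0008 0 0 0 0 0.01" --pt "0 0.0008 0 0 0 0 0.01"

```text
clock: 14.5
position: [517.8, 244.7, 100.2]
ee_rot: [0.398, -0.583, 0.585, -0.399]
contact_force: [-1.7, -1.5, 9.7]
gripper_width: 17.6
```

play_rows --pt "0 0.0008 0 0 0 0 0.01" --pt "0 0.0008 0 0 0 0 0.01" --pt "0 0.0008 0 0 0 0 0.01" --pt "0 0.0008 0 0 0 0 0.01" --pt "0 0.0008 0 0 0 0 0.01" --pt "0 0.0008 0 0 0 0 0.01"

```text
clock: 15.1
position: [518.9, 244.3, 100.3]
ee_rot: [0.398, -0.582, 0.586, -0.4]
contact_force: [-2.2, -1.1, 8.2]
gripper_width: 17.3
```

play_rows --pt "0 0.0008 0 0 0 0 0.01" --pt "0 0.0008 0 0 0 0 0.01" --pt "0 0.0008 0 0 0 0 0.01" --pt "0 0.0008 0 0 0 0 0.01" --pt "0 0.0008 0 0 0 0 0.01" --pt "0 0.0008 0 0 0 0 0.01"

```text
clock: 15.7
position: [519.1, 244.3, 100.2]
ee_rot: [0.398, -0.581, 0.586, -0.401]
contact_force: [-3.2, -1.1, 8.3]
gripper_width: 17.9
```

Run:
```python
from h import *
from bench import *
slot(-9,102)
a=get_image("side")["color"][170:260,230:310,::-1];b=get_image("top")["color"][210:310,170:260,::-1]
cv2.imwrite("pics/t1.png",np.hstack([cv2.resize(a,(400,450),interpolation=2),cv2.resize(b,(400,450),interpolation=2)]))
```

```text
now u,v 2.29 -10.54
pos [519.06 244.26 100.24] F [-3.2  -1.08  8.26] w 17.9 q [ 0.73  0.39 -0.27  0.01 -0.91  0.47] t 15.7
axes
 [[-3.623e-01  7.500e-03  9.320e-01]
 [-9.320e-01 -3.300e-03 -3.623e-01]
 [ 3.000e-04 -1.000e+00  8.200e-03]]
dist 3.3 rot [-0.008  0.004  0.   ]
[-0.0015, -0.0018, -0.0023, -0.0082, 0.0045, 0.0003, 0.01]
```

View pics/t1.png

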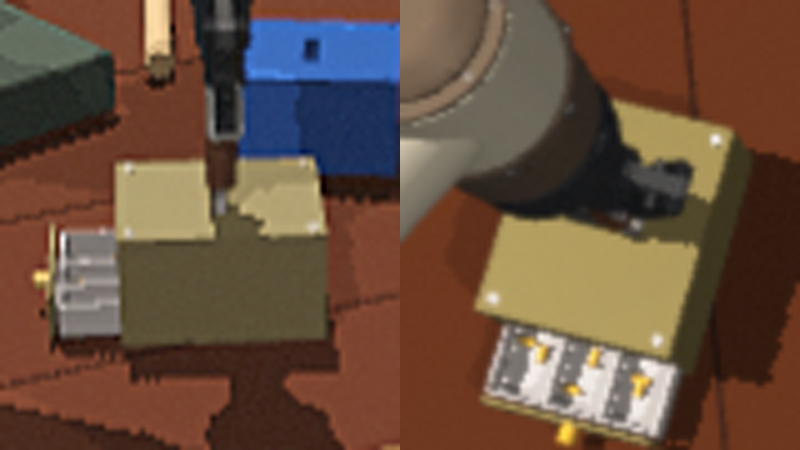

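The tray is out with its front edge at about (485,402) in the right crop, roughly 43 mm. I'll hold a little longer and ease off the sideways drift.

play_rows --pt "0 0.0008 -0.0008 -0.003 0.001 0 0.01" --pt "0 0.0008 -0.0006 -0.002 0.001 0 0.01" --pt "0 0.0008 -0.0003 -0.001 0 0 0.01" --pt "0 0.0008 0 0 0 0 0.01" --pt "0 0.0008 0 0 0 0 0.01" --pt "0 0.0008 0 0 0 0 0.01" --pt "0 0.0008 0 0 0 0 0.01" --pt "0 0.0008 0 0 0 0 0.01"

```text
clock: 16.6
position: [518.7, 244.4, 100.3]
ee_rot: [0.398, -0.582, 0.585, -0.401]
contact_force: [-2.8, -0.4, 9.4]
gripper_width: 17.4
```

Run:
```python
from h import *
from bench import *
slot(-10.5,112)
d=get_image("top");print(cv2.absdiff(d["color"],pickle.load(open("top0.pkl","rb"))["color"])[275:310,180:240].max(2)[::2,::3])
# knob: saturated yellow centroid
for n,dd in(("0",pickle.load(open("top0.pkl","rb"))),("1",d)):
    h=cv2.cvtColor(dd["color"],cv2.COLOR_RGB2HSV)[280:320,195:235];m=(h[...,1]>200)&(h[...,2]>200)&(h[...,0]>18)
    y,x=np.nonzero(m);ok=y>y.max()-6;c=(x[ok].mean()+195,y[ok].mean()+280);print(n,c,plane(dd,c,20))
```

```text
now u,v 1.95 -10.56
pos [518.75 244.36 100.26] F [-2.8  -0.37  9.36] w 17.4 q [ 0.73  0.39 -0.27  0.01 -0.91  0.47] t 16.6
axes
 [[-3.615e-01  6.000e-03  9.324e-01]
 [-9.324e-01 -2.300e-03 -3.615e-01]
 [-1.000e-04 -1.000e+00  6.400e-03]]
dist 11.9 rot [-0.006  0.005 -0.   ]
[-0.0001, -0.0118, -0.0019, -0.0064, 0.0054, -0.0001, 0.01]
[[ 55  56  53  69  67  71  70  70  71  70  70  70  71  71  71  70  71  70
   54  33]
 [ 56  58  59  70  68  71  70  71  70  71  70  71  71  70  71  70  70  70
   43  34]
 [ 57  56  57  69  71  70  71  70  70  71  70  71  71  71  71  71  69  70
   36  33]
 [ 56  56  56  58  45  50  71  70  70  70  70  69  70  70  70  71  71  71
   34  32]
 [ 57  57  57  68  54  40  24  39  46  71  70  70  70  71  71  70  69  71
   34  33]
 [ 57  57  56  68  48  59  41 154 151  32  38  68  72  70  70  70  43  56
   34  34]
 [ 55  56  55  72 119 110  57 130  82  74  63  51  49  38  71  72  69  44
   33  31]
 [ 56  57  55  71  89  62  80 131 145  61 110  24 152  90  46  40  50  36
   33  31]
 [ 56  55  66  65  68  60  82 173 158 110  73  67 160  96  60 178 147  77
   33  30]

[... 287 characters left out ...]
8  67  72 154 160  96  59 169 176 160  97
  114 104]
 [ 57  55  56  55  56  61  51  42  47 125 104 148  72  56 173 157 162 106
  114 105]
 [ 57  56  56  55  56  56  56  60  32  74  32  60 121  64 148 150  93 114
  113  94]
 [ 56  55  56  55  56  54  55  56  66 134  51  34  38  49 122 110  61 114
  113  61]
 [ 55  56  55  54  55  57  55  55  44 110  58 113  86  58  52  60  87 108
  100  56]
 [ 55  55  56  57  56  56  56  55  54  44  60 100  62  56  56  64  94 110
   98  55]]Traceback (most recent call last):
  File "<stdin>", line 8, in <module>
    return umr_maximum(a, axis, None, out, keepdims, initial, where)
ValueError: zero-size array to reduction operation maximum which has no identity
```

Run:
```python
from h import *
T=pickle.load(open("top0.pkl","rb"))
a=plane(T,(213,290),22);b=plane(T,(170+167/4.444-.4,210+432/4.5-.4),22);print(a,b,np.linalg.norm(a-b),(b-a)@-bx)
```

```text
[449.099733   277.25071708] [411.80724996 294.86034169] 41.24109807156909 41.15085363955809
```

play_rows --pt "0 -0.003 -0.0005 -0.002 0.002 0 0.01" --pt "0 -0.004 -0.0005 -0.002 0.001 0 0.01" --pt "0 -0.005 -0.0005 -0.001 0.001 0 0.01" --pt "0 -0.006 0 0 0 0 0.01" --pt "0 -0.008 0 0 0 0 0.01"

```text
clock: 17.15
position: [516.0, 244.8, 124.9]
ee_rot: [-0.399, 0.585, -0.584, 0.397]
contact_force: [-0.1, 0.2, -1.5]
gripper_width: 17.6
```

```bash
python3 -c "
from h import *
slot(-10.5,262)"
```

```text
now u,v -0.76 -11.18
pos [515.99 244.78 124.91] F [-0.13  0.25 -1.47] w 17.6 q [ 0.73  0.36 -0.24 -0.   -0.97  0.47] t 17.15
axes
 [[-0.3665 -0.0025  0.9304]
 [-0.9304 -0.001  -0.3665]
 [ 0.0019 -1.     -0.0019]]
dist 137.1 rot [ 0.002 -0.     0.002]
[-0.0004, -0.1371, 0.0005, 0.0019, -0.0, 0.0019, 0.01]
```

play_rows --pt "0 -0.012 0.0004 0.001 0 0.001 0.01" --pt "0 -0.015 0 0 0 0 0.01" --pt "0 -0.02 0 0 0 0 0.01" --pt "0 -0.03 0 0 0 0 0.01" --pt "0 -0.03 0 0 0 0 0.01" --pt "0 -0.03 0 0 0 0 0.01" --pt "0 0 0 0 0 0 0.01"

```text
clock: 17.85
position: [517.1, 244.7, 271.6]
ee_rot: [-0.397, 0.585, -0.584, 0.399]
contact_force: [0.5, 0.6, 0.0]
gripper_width: 17.6
```

```bash
python3 -c "
from h import *
plan([612,-268.9,262],0.1394,0.01,16)
d=__import__('bench').get_image('top');cv2.imwrite('pics/t2.png',cv2.resize(d['color'][220:320,180:260,::-1],(480,600),interpolation=2))"
```

```text
pos [517.09 244.67 271.58] F [0.49 0.63 0.05] w 17.6 q [ 0.73  0.25 -0.01  0.   -1.3   0.47] t 17.85
axes
 [[-0.3668  0.0018  0.9303]
 [-0.9303  0.0014 -0.3668]
 [-0.002  -1.      0.0011]]
dist 522.4 rot [ 0.     1.056 -0.002]
[0.0277, 0.0006, 0.0173, 0.0, 0.066, -0.0001, 0.01]
[0.0265, 0.0006, 0.0191, 0.0, 0.066, -0.0001, 0.01]
[0.0252, 0.0006, 0.0208, 0.0, 0.066, -0.0001, 0.01]
[0.0237, 0.0006, 0.0224, 0.0, 0.066, -0.0001, 0.01]
[0.0222, 0.0006, 0.0239, 0.0, 0.066, -0.0001, 0.01]
[0.0206, 0.0006, 0.0253, 0.0, 0.066, -0.0001, 0.01]
[0.0189, 0.0006, 0.0266, 0.0, 0.066, -0.0001, 0.01]
[0.0171, 0.0006, 0.0278, 0.0, 0.066, -0.0001, 0.01]
[0.0152, 0.0006, 0.0289, 0.0, 0.066, -0.0001, 0.01]
[0.0133, 0.0006, 0.0298, 0.0, 0.066, -0.0001, 0.01]
[0.0113, 0.0006, 0.0306, 0.0, 0.066, -0.0001, 0.01]
[0.0092, 0.0006, 0.0313, 0.0, 0.066, -0.0001, 0.01]
[0.0071, 0.0006, 0.0319, 0.0, 0.066, -0.0001, 0.01]
[0.005, 0.0006, 0.0323, 0.0, 0.066, -0.0001, 0.01]
[0.0029, 0.0006, 0.0325, 0.0, 0.066, -0.0001, 0.01]
[0.0007, 0.0006, 0.0326, 0.0, 0.066, -0.0001, 0.01]
```

View pics/t2.png

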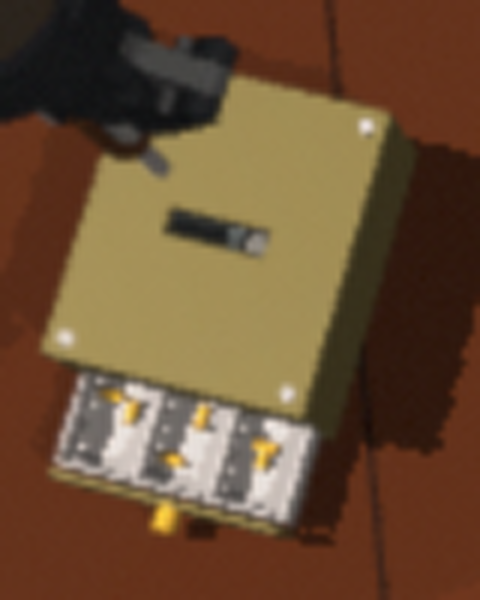

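The tray stays out after the catch was let up: its front edge runs from (50,473) to (290,530) and the knob is at (166,518). Now I'll take the pin back.

play_rows --pt "0.028 0 0.017 0 0.066 0 0.01" --pt "0.0265 0 0.019 0 0.066 0 0.01" --pt "0.025 0 0.021 0 0.066 0 0.01" --pt "0.024 0 0.0225 0 0.066 0 0.01" --pt "0.022 0 0.024 0 0.066 0 0.01" --pt "0.02 0 0.025 0 0.066 0 0.01" --pt "0.019 0 0.027 0 0.066 0 0.01" --pt "0.017 0 0.028 0 0.066 0 0.01" --pt "0.015 0 0.029 0 0.066 0 0.01" --pt "0.013 0 0.03 0 0.066 0 0.01"

```text
clock: 18.9
position: [568.0, -85.7, 259.3]
ee_rot: [-0.187, 0.685, -0.682, 0.173]
contact_force: [0.3, -0.8, -1.0]
gripper_width: 17.5
```

```bash
python3 -c "
from h import *
plan([612,-268.9,258],0.1394,0.01,8)"
```

```text
pos [568.04 -85.73 259.27] F [ 0.34 -0.79 -0.96] w 17.5 q [ 0.13  0.28 -0.01 -0.   -1.3   0.38] t 18.9
axes
 [[-8.703e-01 -2.050e-02  4.921e-01]
 [-4.922e-01 -4.000e-04 -8.705e-01]
 [ 1.800e-02 -9.998e-01 -9.700e-03]]
dist 188.4 rot [0.006 0.375 0.02 ]
[0.0065, 0.0001, 0.0226, 0.0008, 0.0469, 0.0025, 0.01]
[0.0054, 0.0001, 0.0229, 0.0008, 0.0469, 0.0025, 0.01]
[0.0043, 0.0001, 0.0231, 0.0008, 0.0469, 0.0025, 0.01]
[0.0032, 0.0001, 0.0233, 0.0008, 0.0469, 0.0025, 0.01]
[0.0022, 0.0001, 0.0234, 0.0008, 0.0469, 0.0025, 0.01]
[0.001, 0.0001, 0.0235, 0.0008, 0.0469, 0.0025, 0.01]
[-0.0001, 0.0001, 0.0235, 0.0008, 0.0469, 0.0025, 0.01]
[-0.0012, 0.0001, 0.0235, 0.0008, 0.0469, 0.0025, 0.01]
```

play_rows --pt "0.0065 0 0.0225 0.001 0.047 0.0025 0.01" --pt "0.0055 0 0.023 0.001 0.047 0.0025 0.01" --pt "0.0045 0 0.023 0.001 0.047 0.0025 0.01" --pt "0.003 0 0.023 0.001 0.047 0.0025 0.01" --pt "0.002 0 0.0235 0.001 0.047 0.0025 0.01" --pt "0.001 0 0.0235 0 0.047 0.0025 0.01" --pt "0 0 0.02 0 0.045 0.0025 0.01" --pt "0 0 0.01 0 0.02 0.001 0.01" --pt "0 0 0 0 0 0 0.01" --pt "0 0 0 0 0 0 0.01"

```text
clock: 19.9
position: [600.6, -261.4, 245.3]
ee_rot: [-0.059, 0.709, -0.702, 0.043]
contact_force: [0.4, 0.0, 0.2]
gripper_width: 18.1
```

```bash
python3 -c "
from h import *
plan([612,-268.9,165],0.1394,0.01,5)"
```

```text
pos [ 600.57 -261.37  245.29] F [0.37 0.   0.2 ] w 18.1 q [-0.17  0.43  0.18 -0.   -1.35  0.31] t 19.9
axes
 [[-0.9892 -0.0234  0.1446]
 [-0.1448  0.008  -0.9894]
 [ 0.022  -0.9997 -0.0113]]
dist 81.4 rot [0.011 0.006 0.022]
[-0.0024, 0.016, 0.002, 0.0023, 0.0012, 0.0044, 0.01]
[-0.0023, 0.016, 0.002, 0.0023, 0.0012, 0.0044, 0.01]
[-0.0023, 0.016, 0.0019, 0.0023, 0.0012, 0.0044, 0.01]
[-0.0022, 0.016, 0.0019, 0.0023, 0.0012, 0.0044, 0.01]
[-0.0021, 0.016, 0.0018, 0.0023, 0.0012, 0.0044, 0.01]
```

play_rows --pt "-0.0025 0.015 0.002 0.002 0.001 0.0045 0.01" --pt "-0.0025 0.015 0.002 0.002 0.001 0.0045 0.01" --pt "-0.0025 0.015 0.002 0.002 0.001 0.0045 0.01" --pt "-0.002 0.015 0.002 0.002 0.001 0.004 0.01" --pt "-0.0015 0.008 0.001 0.002 0.001 0.003 0.01" --pt "0 0 0 0 0 0 0.01" --pt "0 0 0 0 0 0 0.01"

```text
clock: 20.6
position: [612.4, -261.4, 177.0]
ee_rot: [-0.053, 0.706, -0.705, 0.054]
contact_force: [0.8, -0.7, -1.4]
gripper_width: 17.6
```

```bash
python3 -c "
from h import *
plan([612,-268.9,155],0.1394,0.01,2)"
```

```text
pos [ 612.39 -261.43  176.99] F [ 0.83 -0.7  -1.37] w 17.6 q [-0.16  0.47  0.08 -0.   -1.18  0.31] t 20.6
axes
 [[-0.9886  0.0013  0.1504]
 [-0.1504  0.0017 -0.9886]
 [-0.0015 -1.     -0.0015]]
dist 23.2 rot [ 0.001  0.012 -0.001]
[0.0008, 0.011, 0.0037, 0.0007, 0.0058, -0.0007, 0.01]
[0.0007, 0.011, 0.0037, 0.0007, 0.0058, -0.0007, 0.01]
```

play_rows --pt "0.0005 0.009 0.004 0 0.006 0 0.01" --pt "0.0005 0.008 0.003 0 0.005 0 0.01" --pt "0 0 0.0005 0 0 0 0.01" --pt "0 0 0 0 0 0 0.01"

```text
clock: 21.0
position: [613.4, -269.6, 160.8]
ee_rot: [-0.048, 0.706, -0.705, 0.051]
contact_force: [-0.6, -0.2, -1.7]
gripper_width: 17.8
```

Run:
```python
from h import *
plan([612,-268.9,152],0.1394,0.01,1)
d=__import__('bench').get_image('side')
cv2.imwrite('pics/r1.png',cv2.resize(d['color'][225:325,345:425,::-1],(480,600),interpolation=2))
```

```text
pos [ 613.41 -269.55  160.76] F [-0.64 -0.19 -1.67] w 17.8 q [-0.17  0.49  0.06 -0.   -1.14  0.31] t 21.0
axes
 [[-9.902e-01  4.600e-03  1.393e-01]
 [-1.393e-01  7.000e-04 -9.902e-01]
 [-4.600e-03 -1.000e+00 -0.000e+00]]
dist 8.9 rot [ 0.     0.    -0.005]
[0.0013, 0.0088, -0.0008, 0.0, 0.0004, -0.0046, 0.01]
```

View pics/r1.png

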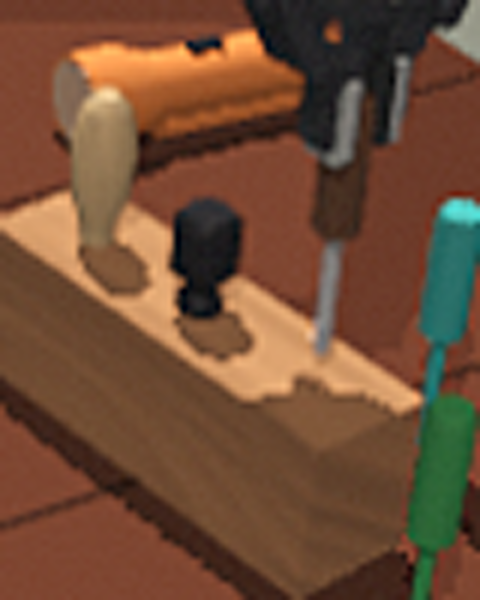

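play_rows --pt "0.001 0.004 -0.0005 0 0 -0.004 0.01" --pt "0.0005 0.003 -0.0003 0 0 -0.001 0.01" --pt "0 0.001 0 0 0 0 0.01"

```text
clock: 21.35
position: [611.9, -269.0, 152.7]
ee_rot: [0.049, -0.705, 0.705, -0.049]
contact_force: [0.4, -0.2, -0.9]
gripper_width: 17.7
```

```bash
python3 -c "
from h import *
plan([612,-268.9,147],0.1394,0.01,3)"
```

```text
pos [ 611.91 -269.04  152.65] F [ 0.36 -0.15 -0.89] w 17.7 q [-0.17  0.49  0.05  0.   -1.13  0.31] t 21.35
axes
 [[-9.903e-01  2.000e-04  1.390e-01]
 [-1.390e-01 -1.000e-04 -9.903e-01]
 [-2.000e-04 -1.000e+00  2.000e-04]]
dist 5.7 rot [-0.  0. -0.]
[-0.0, 0.0019, -0.0, -0.0001, 0.0, -0.0001, 0.01]
[-0.0, 0.0019, -0.0, -0.0001, 0.0, -0.0001, 0.01]
[-0.0, 0.0019, -0.0, -0.0001, 0.0, -0.0001, 0.01]
```

Well aligned, so I'll go down.

play_rows --pt "0 0.0015 0 0 0 0 0.01" --pt "0 0.0015 0 0 0 0 0.01" --pt "0 0.0015 0 0 0 0 0.01" --pt "0 0.0015 0 0 0 0 0.01" --pt "0 0.0015 0 0 0 0 0.01"

```text
clock: 21.85
position: [612.1, -268.9, 144.7]
ee_rot: [0.049, -0.705, 0.705, -0.05]
contact_force: [-1.1, -0.7, -0.3]
gripper_width: 17.7
```

play_rows --pt "0 0.0015 0 0 0 0 0.01" --pt "0 0.0015 0 0 0 0 0.01" --pt "0 0.0015 0 0 0 0 0.01"

```text
clock: 22.15
position: [612.1, -268.9, 139.8]
ee_rot: [0.049, -0.705, 0.706, -0.05]
contact_force: [-0.1, 0.9, -0.5]
gripper_width: 17.8
```

In the hole, with no contact force.

play_rows --pt "0 0.005 0 0 0 0 0.01" --pt "0 0.006 0 0 0 0 0.01" --pt "0 0.007 0 0 0 0 0.01" --pt "0 0.007 0 0 0 0 0.01" --pt "0 0.007 0 0 0 0 0.01" --pt "0 0.006 0 0 0 0 0.01" --pt "0 0.004 0 0 0 0 0.01" --pt "0 0.002 0 0 0 0 0.01"

```text
clock: 22.95
position: [611.5, -268.8, 90.8]
ee_rot: [-0.05, 0.706, -0.705, 0.049]
contact_force: [0.1, -0.3, -0.4]
gripper_width: 17.8
```

play_rows --pt "0 0.002 0 0 0 0 0.01" --pt "0 0.0015 0 0 0 0 0.01"

```text
clock: 23.15
position: [611.7, -268.8, 87.0]
ee_rot: [-0.05, 0.705, -0.705, 0.049]
contact_force: [-0.7, 0.2, -0.1]
gripper_width: 17.9
```

play_rows --pt "0 0.0006 0 0 0 0 0.01"

```text
clock: 23.25
position: [611.7, -269.0, 86.8]
ee_rot: [0.05, -0.705, 0.705, -0.049]
contact_force: [-0.5, -0.0, 2.3]
gripper_width: 17.6
```

play_rows --pt "0 0.0006 0 0 0 0 0.01"

```text
clock: 23.35
position: [611.8, -269.0, 86.8]
ee_rot: [0.05, -0.705, 0.706, -0.049]
contact_force: [-0.9, 0.9, 2.4]
gripper_width: 17.6
```

play_rows --pt "0 0.0006 0 0 0 0 0.01"

```text
clock: 23.45
position: [611.8, -269.1, 86.8]
ee_rot: [0.05, -0.705, 0.706, -0.049]
contact_force: [-1.7, 0.6, 2.5]
gripper_width: 17.5
```

play_rows --pt "0 0 0 0 0 0 0.05" --pt "0 0 0 0 0 0 0.05" --pt "0 0 0 0 0 0 0.05" --pt "0 0 0 0 0 0 0.05" --pt "0 -0.004 0 0 0 0 0.05" --pt "0 -0.01 0 0 0 0 0.05" --pt "0 -0.02 0 0 0 0 0.05" --pt "0 -0.03 0 0 0 0 0.05" --pt "0 -0.04 0 0 0 0 0.05" --pt "0 -0.04 0 0 0 0 0.05"

```text
clock: 24.45
position: [609.2, -268.2, 231.1]
ee_rot: [-0.053, 0.707, -0.704, 0.045]
contact_force: [0.5, -0.3, -0.4]
gripper_width: 50.1
```

play_rows --pt "0 -0.03 0 0 0 0 0.05" --pt "0 -0.01 0 0 0 0 0.05" --pt "0 0 0 0 0 0 0.05" --pt "0 0 0 0 0 0 0.05"

```text
clock: 24.85
position: [611.5, -269.2, 282.3]
ee_rot: [0.048, -0.705, 0.706, -0.051]
contact_force: [-0.3, -0.7, -0.8]
gripper_width: 50.2
```

Run:
```python
from h import *
from bench import *
s=read_state();print(s["position"],s["gripper_width"],s["contact_force"])
d=get_image('side');t=get_image('top')
f=lambda im,u,v:cv2.resize(im[v:v+100,u:u+80,::-1],(400,500),interpolation=2)
cv2.imwrite('pics/e1.png',np.hstack([f(d['color'],345,225),f(t['color'],180,220)]))
# change vs start in the side view (block area and loose things)
D=cv2.absdiff(d['color'],pickle.load(open('side0.pkl','rb'))['color']).max(2)
for n,(u,v,w,h) in dict(pin=(388,262,22,40),file=(350,235,22,45),driver=(370,255,18,30),key=(270,270,28,16),lock=(296,256,22,20),plug=(332,243,14,22),torch=(352,226,54,26),padlock=(210,190,18,28),tin=(370,360,44,46)).items():print(n,(D[v:v+h,u:u+w]>50).mean().round(3))
```

```text
[ 611.49341745 -269.19337654  282.34887126] 50.22407648969946 [-0.26506649 -0.70823902 -0.83905846]
pin 0.001
file 0.0
driver 0.0
key 0.0
lock 0.0
plug 0.0
torch 0.0
padlock 0.006
tin 0.269
```

View pics/e1.png

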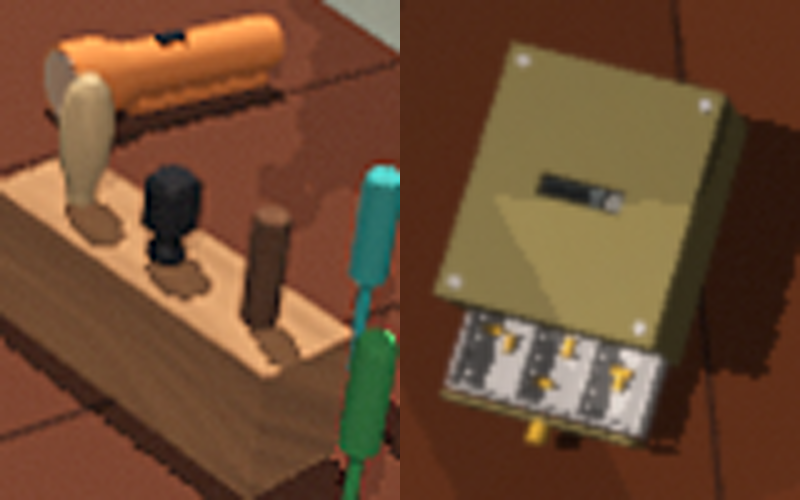

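The pin stands upright and fully down at (265,265) in the left crop, matching the start picture. The tray is out at (550,380) in the right crop. The tin's pixel change is probably the arm's shadow, as the arm never went near it.

```bash
python3 -c "
from bench import *
print(job_done(),read_state()['clock'])"
```

```text
the job is handed in; nothing more can be done
the job is handed in; nothing more can be done
```

The job is handed in: the tray is out, and the release pin is back in its own hole in the block, upright and let go. It took about 25 s of the 72 s allowed.

- **Finding and pressing the catch:** I felt the catch about 10.7 mm from the slot's centre, towards box −y. I held it down against its stop for about 2.7 s after the tray was freed. The highest pin force I read was about 10 N, but I only read forces at the end of each move.
- **Tray:** The last pictures show it out, and it stayed out after the catch came up. I measured about 41 mm of travel from one picture, against 45 mm for fully out; that measurement is good to about 3 mm.
- **Pin:** It touched down softly at about 2.4 N. The side picture of it matches the one from the start.
- **Other things:** The file, driver, key, cylinder lock, plug and torch look unchanged from the start, and the padlock differed in only 0.6% of pixels.
- **One check that disagreed:** 27% of the pixels around the spring tin differed from the start. I put this down to the arm's shadow, since the arm never went near the tin, but I did not look at it separately.

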